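# Snap the spare cap onto the open oil jug

### The arm

A 6-joint arm with a two-finger parallel gripper is mounted at the origin on a cart in front of the work surface, level with it; the furniture and walls round the work are solid. World frame = base frame: x ahead of the robot, y to its left, z up, the work surface at z = 0. Lengths are in m, angles in rad, forces in N, time in s.
With the tool pointing down it reaches from about 0.3 to 0.775 m from the base axis. Payload 14.6 kg.
Tool frame: the origin (TCP) lies at the centre of the arm's flange, where the gripper is bolted on; the fingertips stand 199 mm ahead of it and the grasp point (between the pads) lies 180 mm ahead of it; z points along the fingers, y is the line along which they close (so a half turn about z gives the same grasp; the last joint's range is limited). The gripper opens to 94 mm and grips with 3 to 60 N. Pads are 16 mm wide; open, the fingers measure 119 mm over their backs; the gripper's body (75 mm by 177 mm) begins 78 mm behind the grasp point.
Start: joints at [1.269, 0.3, 1.521, -0, 1.321, -0.067], TCP at [0.128, 0.535, 0.405] pointing down, gripper open.
Joint ranges: [-3.03, 3.03], [-0.79, 2.21], [0.23, 2.52], [-1.04, 4.18], [0, 3.07], [-2.55, 2.55]. Speed limits (rad/s): [2.22, 2.22, 2.57, 3.14, 3.14, 3.14].

### API

Orientations are given as a unit quaternion [w, x, y, z].
In Python, from workcell import arm, cams gives the robot as it stands.
- The arm moves only by the tool carry_out, never from a script. Its argument "rows" is a list that holds one entry, the list of rows, each a list of 6 numbers: the shift along the tool's x, y, z in units of 30 mm (1.0 is 30 mm), then the turn, a rotation vector about the tool's x, y, z in rad. A call has 1 to 20 rows; each row shifts and turns the commanded pose from where the row before left it, along the tool's axes as they then stand; what a row does not reach is not made up. A row lasts 1/12 s, in which the tool goes at most 41.7 mm and 7.16 degrees, less where a joint would pass 70% of its speed; a pose out of reach is approached as far as the arm can. A call is refused whole if a number of a shift passes 1 or a number of a turn 0.125, either way. A call with a gripper value outside its range is refused whole. "jaw" is the gripper command: -1 is fully open, 1 is shut, values between are in proportion, set as the call begins (left out, the last holds). The fingers move at their own pace and stop on an object; "grip_force" is the grip in N (left out, the last holds). Time passes only in rows, so rows that do not move let the fingers close. It gives the time, the measured TCP pose, the force, the opening and the grip force at its end, in the units of the state.
- arm.get_state(): the state, without advancing time (a new reading comes with each control period).
- cams.grab_frame(name): name is "scene" or "side" or "wrist"; returns a dict with "image" (384x512x3 uint8, blue, green, red), "fx", "fy", "cx", "cy" (pixels), "rvec" (rotation vector, rad) and "tvec" (3), from world to camera coordinates, as OpenCV has them. Camera axes: x right, y down, z forward; pixel columns grow to the right and rows downward; lengths in m; the calibration is good to about 2 mm. The wrist camera is an equidistant fisheye: a pixel r from the principal point sees the ray r / f radians off the axis. A picture is of the moment at which its call begins. There is no depth.
- arm.hand_in(): hands the job in; it is judged then, once.
The state is a dict: "t": time; "joint_positions": joint angles; "joint_vel": joint speeds; "joint_torque": joint torques, N m; "ee_pos": TCP position; "eef_rot": TCP orientation; "force": force on the tool from outside, world axes, zero at the start; "ft_torque": the same for the moment, N m; "finger_gap": finger opening in m; "gripper_force": force on a finger pad.
Only numpy, scipy, OpenCV 4.12 (cv2) and the standard library are available. Lean on these libraries where they do the work, as an engineer would, in place of code of your own. Each camera call takes 0.05 s, during which the arm holds its last target. There are 200 camera calls.

### The job

One of the two oil jugs has lost its cap. Pull open the little drawer unit by its knob, take out the spare snap cap (leave the cork in the drawer), set it on the bare steel neck and press it straight down past the click until it is fully home. Keep pressing it down firmly after the click, with about 10 N and the fingers still on it, and finish like that, without letting go; do not knock over the spice jar.

Things in the scene. Friction and masses are not known exactly. Their poses are not given: they have to be found in the camera images.
- unit: fixed low drawer unit of light wood on the worktop, 200 deep (its x) x 300 wide (its y) x 90 mm high; origin at the centre of its underside. Its front with the one drawer faces its own -x, roughly towards the robot; the drawer pulls out along its own -x. A wall cupboard hangs above it: nothing of the arm may pass beyond x = 0.6 m above 0.44 m height
- unit_drawer0 (a joint): drawer pulled out: 0 shut, 0.134 m fully out; 1 N of friction, stays where left. Inside floor 22 mm above the worktop, inside 155 mm deep x 258 mm wide, front panel's upper edge 78 mm above the worktop. Out about 0.12 m, both things in it are free from above; pull at 0.1 m/s or slower so that they stay standing
- unit_drawer0_handle (a point): middle of the drawer's round steel knob, 35 mm in front of the drawer's face and 52 mm above the worktop; moves with the drawer. The knob's head is 28 mm across and 16 mm long (27 to 43 mm off the face), so it can be pinched from above across the unit's y
- cap: loose grey plastic snap cap, ribbed round, 44 mm diameter x 40 mm high, 30 g, standing open side down in the drawer, left or right of the middle; origin at the centre of its underside (mouth), z up. Its bore is 26 mm deep and 37 mm wide with a bead near the mouth that leaves 30 mm; the mouth is funnelled to 35 mm
- cork: loose tapered cork, 25 mm at its widest, 32 mm high, standing in the other half of the drawer; origin at the centre of its underside; to be left in the drawer
- jug: heavy white stoneware oil jug without a cap, does not shift: belly 100 mm across, steel collar 41 mm across up to 108 mm height, above it the bare steel neck, 28 mm across, top edge chamfered 3 mm, four sprung balls 13 mm below its top; loop handle at its own +x, 78 mm from the axis; origin at the centre of its underside. The other jug is alike but wears a cap
- neck_top (a point): centre of the bare neck's flat top, 150 mm above the worktop, on the jug's axis. With the cap on, the balls start to resist some 13 mm above its seat, with up to 8 to 15 N; this falls off suddenly between 8 and 5 mm above the seat (the click). Fully home, the bore's bottom sits on the neck's top: cap origin 26 mm below this point
- spice_jar: spice jar with a yellow lid, 44 mm diameter x 100 mm high, stands between the jugs and the drawer unit; bystander; origin at the centre of its underside

How it is judged:
On the way, in this order (a step that is already met when the one before it is completed fails the run):
1. the drawer is pulled open, at least 100 mm (value of joint unit_drawer0 above 0.1 m), for 0.2 s.
2. the cap is lifted out of the drawer, its underside above 100 mm (height (world z) of cap above 0.1 m and contact force between the fingers and cap above 0.5 N), for 0.2 s.
3. the cap is snapped fully home on the neck of the open jug and pressed (z of cap in the frame of neck_top below -0.0245 m and horizontal distance between cap and neck_top below 0.003 m and contact force between cap and jug above 5 N), for 0.2 s.
At the end, for the whole second after the job is handed in: The cap is fully home on the open jug's neck (within 1.5 mm of its seat, within 3 mm of the axis, upright) and the fingers still press it: at least 5 N between fingers and cap and between cap and jug, cap at rest; the cork lies in the drawer; the spice jar stands (all of step 3 and angle between cap's own z axis and vertical below 0.08 rad and contact force between the fingers and cap above 5 N and linear speed of cap below 0.02 m/s and height (world z) of cork below 0.06 m and angle between spice_jar's own z axis and vertical below 0.5 rad); the arm keeps its last pose, push and grip.
It fails at once if the cork is taken out of the drawer (height (world z) of cork above 0.1 m).
It fails at once if the spice jar is knocked over (angle between spice_jar's own z axis and vertical above 0.6 rad).
It also fails if it takes over 61 s, if anything falls off the work surface, if the arm or the gripper's body presses on something with over 40 N, if the wrist force passes 120 N, or if a joint passes its speed limit or range.

## Working session

There is one attempt and no reset: what is moved stays moved. The work goes in short steps, Python scripts to look and compute and a tool call to move; the robot and the scene stay as the last step left them, time stands still between calls to the robot, and variables do not carry over. Pictures are saved under pics/ and viewed, at most 10 in all, crops included, and the job is handed in when it is done.

Besides the shell and the picture viewer there is one more tool, called after "Call:" in YAML: its name, and indented under it one key for each argument. carry_out: Moves the arm, as the interface text tells. Its arguments: {"type":"object","properties":{"rows":{"type":"array","items":{"type":"array","items":{"type":"array","items":{"type":"number"}}}},"jaw":{"type":"number"},"grip_force":{"type":"number"}},"required":["rows"]}

```bash
mkdir -p pics
cat > h.py <<'E'
import numpy as np, cv2
from workcell import arm, cams
def grab(n):
    f=cams.grab_frame(n); f["R"]=cv2.Rodrigues(np.array(f["rvec"],float))[0]; f["t"]=np.array(f["tvec"],float).ravel(); f["fish"]=n=="wrist"; return f
def ray(f,u,v):
    x,y=(u-f["cx"])/f["fx"],(v-f["cy"])/f["fy"]
    if f["fish"]:
        r=np.hypot(x,y); d=np.array([x/r*np.sin(r),y/r*np.sin(r),np.cos(r)]) if r>1e-9 else np.array([0,0,1.])
    else: d=np.array([x,y,1.])
    d=f["R"].T@d; return -f["R"].T@f["t"], d/np.linalg.norm(d)
def plane(f,u,v,z):
    o,d=ray(f,u,v); return o+d*(z-o[2])/d[2]
def tri(rs):
    A=sum(np.eye(3)-np.outer(d,d) for o,d in rs); b=sum((np.eye(3)-np.outer(d,d))@o for o,d in rs)
    p=np.linalg.solve(A,b); return p,[float(np.linalg.norm((np.eye(3)-np.outer(d,d))@(p-o))) for o,d in rs]
E
python3 - <<'E'
from h import *
import pickle
fs={n:grab(n) for n in("scene","side","wrist")}
pickle.dump(fs,open("f0.pkl","wb"))
for n,f in fs.items(): print(n,f["fx"],f["cx"],f["cy"],(-f["R"].T@f["t"]).round(3),f["R"][2].round(3))
a=np.hstack([fs["scene"]["image"],fs["side"]["image"]]); cv2.imwrite("pics/scene.png",cv2.resize(fs["scene"]["image"],(768,576),interpolation=cv2.INTER_CUBIC))
cv2.imwrite("pics/side.png",cv2.resize(fs["side"]["image"],(768,576),interpolation=cv2.INTER_CUBIC))
cv2.imwrite("pics/wrist.png",fs["wrist"]["image"])
print(arm.get_state())
E
```

```text
scene 458.9420874146938 257.80741172407704 193.29555766709368 [-0.061 -0.738  0.654] [ 0.517  0.72  -0.463]
side 367.29297893365674 256.0843190888902 190.3563680155376 [ 0.466 -0.777  0.793] [ 0.061  0.789 -0.612]
wrist 297.3186396354542 258.73117878509834 192.08989705949313 [0.051 0.555 0.384] [ 0.262 -0.063 -0.963]
{'t': 0.15, 'joint_positions': array([ 1.26939436e+00,  3.00361081e-01,  1.52141962e+00, -1.44331653e-05,
        1.32069646e+00, -6.66116799e-02]), 'joint_vel': array([ 0.00044316, -0.00103983, -0.00143809, -0.00052623,  0.00128898,
       -0.00029421]), 'joint_torque': array([ 1.76413087e-04, -5.31955791e+01, -3.52821636e+01,  7.08543928e-02,
        2.35330156e-02, -4.18811976e-05]), 'ee_pos': array([0.12795654, 0.53489125, 0.4042149 ]), 'eef_rot': array([-7.40463906e-05,  1.17123890e-01,  9.93117213e-01, -4.36069019e-04]), 'force': array([-0.27500957,  0.63522353,  0.02489765]), 'ft_torque': array([-0.06172842,  0.02715982,  0.03667416]), 'gripper_force': 0.0, 'finger_gap': 0.09407689614373432}
```

View pics/scene.png

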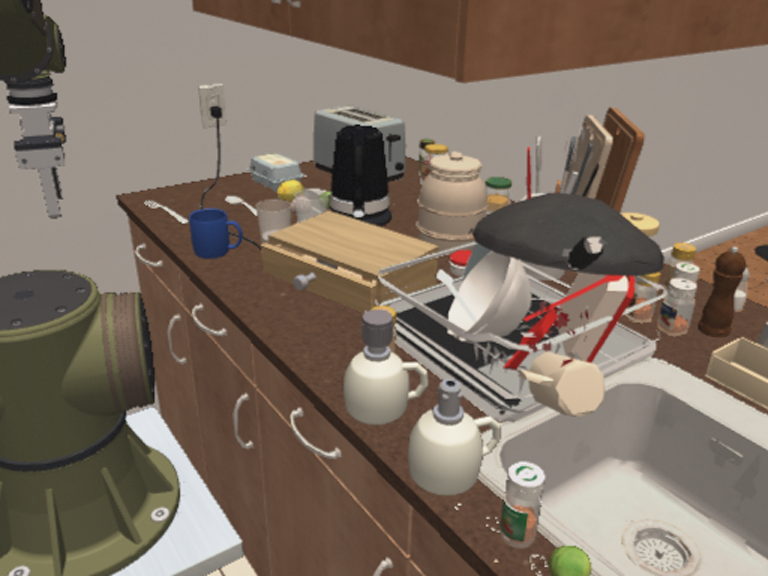

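View pics/side.png

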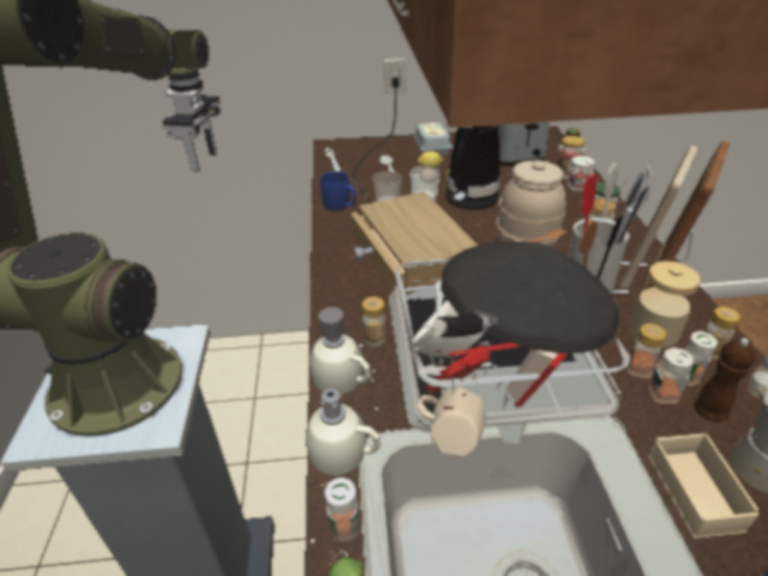

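The scene view (x1.5) shows the knob at (303,281), the bare neck at (450,385), the capped jug at (377,330) and the yellow lid at about (387,316). In the side view they are at (363,251), (331,396), (331,320) and (373,303). I need close-ups for the exact pixels.

Run:
```python
from h import *
import pickle
fs=pickle.load(open("f0.pkl","rb"))
def crop(n,x,y,w,h,s): return cv2.resize(fs[n]["image"][y:y+h,x:x+w],(w*s,h*s),interpolation=cv2.INTER_CUBIC)
# scene unit 165..300 x135..215 ; side unit 225..325x120..195
a=np.hstack([crop("scene",165,135,100,75,4),crop("side",225,120,100,75,4)])
b=np.hstack([crop("scene",240,200,100,75,4),crop("side",195,190,100,75,4)])
cv2.imwrite("pics/crops.png",np.vstack([a,b]))
```

```text
(no output)
```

View pics/crops.png

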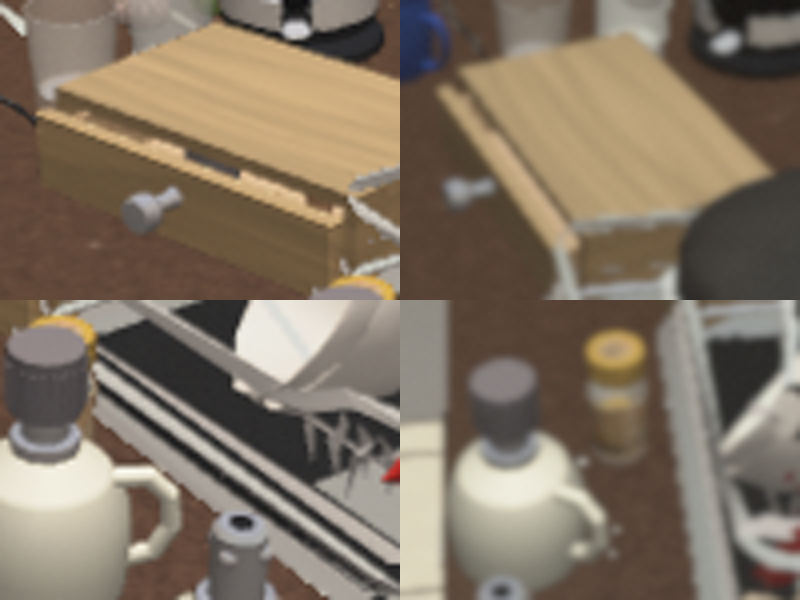

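Crops (top row unit, bottom row jugs; scene left, side right): knob head at (147,210) and (460,191), bare neck top at (241,521) and (500,585), and yellow lid at (615,345) in the side view. The drawer front edge and the box corners are clear.

Run:
```python
from h import *
import pickle
fs=pickle.load(open("f0.pkl","rb"))
S,D=fs["scene"],fs["side"]
def s(u,v,low=0): return ((240+u/4,200+(v-300)/4) if low else (165+u/4,135+v/4))
def d(u,v,low=0): return ((195+(u-400)/4,190+(v-300)/4) if low else (225+(u-400)/4,120+v/4))
o=.375
def T(name,a,b):
    p,r=tri([ray(S,a[0]-o,a[1]-o),ray(D,b[0]-o,b[1]-o)]); print(name,p.round(4),np.round(r,4))
T("knob",s(147,210),d(460,191)); T("neck",s(241,521,1),d(500,585,1)); T("lid",s(60,328,1),d(615,343,1))
T("boxFL",s(57,92),d(460,72)); T("boxBL",s(215,25),d(628,35)); T("boxFR",s(345,192),d(577,220))
T("panL",s(38,113),d(437,90)); T("panR",s(332,226),d(558,250)); T("cappedtop",s(47,345,1),d(503,377,1))
for nm,a,b in(("boxFL",s(57,92),d(460,72)),("boxBL",s(215,25),d(628,35)),("boxFR",s(345,192),d(577,220))):
    print(nm,plane(S,a[0]-o,a[1]-o,.09).round(4),plane(D,b[0]-o,b[1]-o,.09).round(4))
```

```text
knob [0.4936 0.3141 0.0549] [0.0005 0.0005]
neck [ 0.4221 -0.205   0.1522] [0.0008 0.0008]
lid [0.5074 0.0661 0.1027] [0.0004 0.0004]
boxFL [0.5044 0.4746 0.0858] [0.0003 0.0003]
boxBL [0.6751 0.5208 0.09  ] [0.0014 0.0014]
boxFR [0.5851 0.1976 0.0948] [0.0022 0.0022]
panL [0.4806 0.4587 0.0783] [0.0016 0.0016]
panR [0.5676 0.1859 0.0766] [0.0004 0.0004]
cappedtop [ 0.4276 -0.035   0.164 ] [0.0004 0.0004]
boxFL [0.5004 0.4663 0.09  ] [0.5042 0.4665 0.09  ]
boxBL [0.6763 0.5241 0.09  ] [0.675  0.5179 0.09  ]
boxFR [0.589  0.2014 0.09  ] [0.5859 0.2081 0.09  ]
```

View pics/wrist.png

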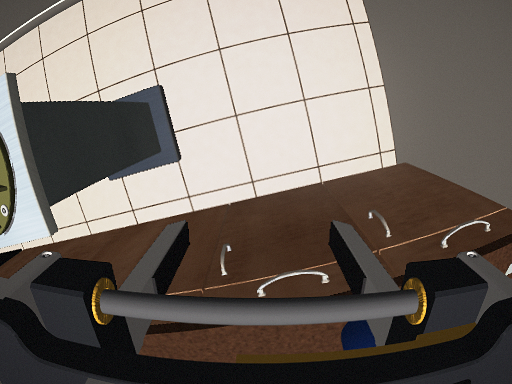

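Unit yaw is about 0.30 rad. The panel midpoint minus 35 mm gives the knob at (0.491,0.312), and direct triangulation gives (0.494,0.314,0.055), so the two agree. Neck height 0.152 and lid height 0.103 match the text too. The wrist view shows only the cart and floor. Next I turn the tool and move above the knob.

Call:
carry_out:
  rows:
    - [[0,0,0,0,0,-0.107],[0,0,0,0,0,-0.107],[0,0,0,0,0,-0.107],[0,0,0,0,0,-0.107],[0,0,0,0,0,-0.107],[-0.63,-0.71,0.1,0,0,0],[-0.63,-0.71,0.1,0,0,0],[-0.63,-0.71,0.1,0,0,0],[-0.63,-0.71,0.1,0,0,0],[-0.63,-0.71,0.1,0,0,0],[-0.63,-0.71,0.1,0,0,0],[-0.63,-0.71,0.1,0,0,0],[-0.63,-0.71,0.1,0,0,0],[-0.63,-0.71,0.1,0,0,0],[-0.63,-0.71,0.1,0,0,0],[-0.63,-0.71,0.1,0,0,0],[-0.63,-0.71,0.1,0,0,0],[-0.63,-0.71,0.1,0,0,0],[-0.63,-0.71,0.1,0,0,0],[-0.63,-0.71,0.1,0,0,0]]
  jaw: -1

```text
t: 1.82
ee_pos: [0.4944, 0.3126, 0.3593]
eef_rot: [-0.0, -0.149, 0.989, -0.0]
force: [0.2, -0.4, 0.3]
finger_gap: 0.0937
gripper_force: 0.0
```

Call:
carry_out:
  rows:
    - [[0,0,0,0,0,0],[0,0,0,0,0,0]]

```text
t: 1.98
ee_pos: [0.494, 0.3128, 0.3589]
eef_rot: [-0.001, -0.149, 0.989, -0.0]
force: [-0.7, 0.3, 0.3]
finger_gap: 0.094
gripper_force: 0.0
```

```bash
cat >> h.py <<'E'
from scipy.spatial.transform import Rotation
def tool():
    s=arm.get_state(); q=s["eef_rot"]; return s,Rotation.from_quat(q,scalar_first=True).as_matrix()
def togo(x,y,z):
    s,R=tool(); print("t",round(s["t"],2),"pos",s["ee_pos"].round(4),"yang",np.arctan2(R[1,1],R[0,1]).round(4),"tilt",np.degrees(np.arccos(-R[2,2])).round(2)); print("units",(R.T@(np.array([x,y,z])-s["ee_pos"])/.03).round(2))
E
python3 - <<'E'
from h import *
togo(.492,.313,.232)
f=grab("wrist"); cv2.imwrite("pics/w1.png",f["image"])
import pickle; pickle.dump(f,open("w1.pkl","wb"))
E
```

```text
t 1.98 pos [0.494  0.3128 0.3589] yang 1.869 tilt 0.07
units [0.06 0.03 4.23]
```

View pics/w1.png

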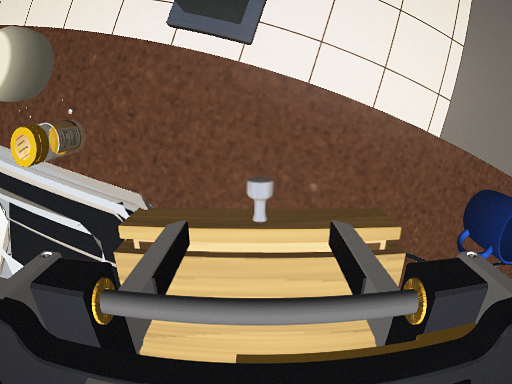

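The wrist view shows the knob head at about (260,188), and the panel's upper edge runs level from (120,228) to (400,228), so the yaw is right.

Run:
```python
from h import *
import pickle
f=pickle.load(open("w1.pkl","rb")); g=pickle.load(open("f0.pkl","rb"))
S,D=g["scene"],g["side"]; o=.375
print(plane(f,260,189,.055))
p,r=tri([ray(f,260,189),ray(S,165+147/4-o,135+210/4-o),ray(D,240-o,120+191/4-o)]);print(p,r)
L,R=plane(f,119,227,.078),plane(f,401,227,.078);print(L,R,np.arctan2(*(L-R)[:2]),np.linalg.norm(L-R))
togo(p[0],p[1],.232)
```

```text
[0.49104873 0.31469821 0.055     ]
[0.49286118 0.31454299 0.05448358] [0.0016449964246165378, 0.00107991660034499, 0.0008880872611019369]
[0.56584976 0.18659725 0.078     ] [0.48096741 0.46330472 0.078     ] 2.8439470628967127 0.28943399605942893
t 2.03 pos [0.4933 0.3134 0.3592] yang 1.8703 tilt 0.05
units [-0.    0.04  4.24]
```

Yaw comes out at 0.298, which agrees. I descend and pinch.

Call:
carry_out:
  rows:
    - [[0.04,0.04,0.5,0,0,0],[0,0,0.5,0,0,0],[0,0,0.5,0,0,0],[0,0,0.5,0,0,0],[0,0,0.5,0,0,0],[0,0,0.5,0,0,0],[0,0,0.5,0,0,0],[0,0,0.4,0,0,0],[0,0,0.3,0,0,0],[0,0,0,0,0,0]]

```text
t: 2.87
ee_pos: [0.4911, 0.3146, 0.232]
eef_rot: [-0.001, -0.15, 0.989, -0.0]
force: [0.4, -0.4, -0.4]
finger_gap: 0.094
gripper_force: 0.0
```

Call:
carry_out:
  rows:
    - [[0,0,0,0,0,0],[0,0,0,0,0,0],[0,0,0,0,0,0],[0,0,0,0,0,0],[0,0,0,0,0,0],[0,0,0,0,0,0],[0,0,0,0,0,0],[0,0,0,0,0,0],[0,0,0,0,0,0],[0,0,0,0,0,0]]
  jaw: 1
  grip_force: 20

```text
t: 3.7
ee_pos: [0.4918, 0.3143, 0.2336]
eef_rot: [-0.0, -0.15, 0.989, -0.0]
force: [0.9, 0.6, 0.1]
finger_gap: 0.0305
gripper_force: 0.0
```

Call:
carry_out:
  rows:
    - [[0,0,0,0,0,0],[0,0,0,0,0,0],[0,0,0,0,0,0],[0,0,0,0,0,0],[0.05,0,0,0,0,0],[0.1,0,0,0,0,0],[0.15,0,0,0,0,0],[0.2,0,0,0,0,0],[0.2,0,0,0,0,0]]

```text
t: 4.45
ee_pos: [0.4719, 0.3074, 0.2336]
eef_rot: [0.0, -0.149, 0.989, -0.001]
force: [3.3, -7.2, 0.0]
finger_gap: 0.0272
gripper_force: 20.0
```

Call:
carry_out:
  rows:
    - [[0.2,0,0,0,0,0],[0.2,0,0,0,0,0],[0.2,0,0,0,0,0],[0.2,0,0,0,0,0],[0.2,0,0,0,0,0],[0.2,0,0,0,0,0],[0.2,0,0,0,0,0],[0.2,0,0,0,0,0],[0.2,0,0,0,0,0],[0.2,0,0,0,0,0],[0.2,0,0,0,0,0],[0.2,0,0,0,0,0],[0.2,0,0,0,0,0],[0.2,0,0,0,0,0],[0.2,0,0,0,0,0],[0.2,0,0,0,0,0],[0.15,0,0,0,0,0],[0.05,0,0,0,0,0],[0,0,0,0,0,0],[0,0,0,0,0,0]]

```text
t: 6.12
ee_pos: [0.374, 0.2777, 0.2336]
eef_rot: [-0.0, -0.15, 0.989, -0.0]
force: [-0.1, -6.2, -0.1]
finger_gap: 0.0268
gripper_force: 20.0
```

Call:
carry_out:
  rows:
    - [[0,0,0,0,0,0],[0,0,0,0,0,0],[0,0,0,0,0,0],[0,0,0,0,0,0],[0,0,0,0,0,0],[0,0,0,0,0,0],[0,0,-0.3,0,0,0],[0,0,-0.6,0,0,0],[0,0,-0.9,0,0,0],[0,0,-0.9,0,0,0],[0.6,0,-0.9,0,0,0],[0.6,0,-0.9,0,0,0],[0.6,0,-0.6,0,0,0],[0.6,0,-0.3,0,0,0],[0.6,0,0,0,0,0],[0,0,0,0,0,0],[0,0,0,0,0,0]]
  jaw: -1

```text
t: 7.53
ee_pos: [0.288, 0.2513, 0.3964]
eef_rot: [0.001, -0.15, 0.989, 0.0]
force: [-0.0, -0.4, -0.3]
finger_gap: 0.0938
gripper_force: 0.0
```

Run:
```python
from h import *
import pickle
fs={n:grab(n) for n in("scene","side","wrist")}
pickle.dump(fs,open("f2.pkl","wb"))
a=fs["wrist"]["image"]
b=cv2.resize(fs["side"]["image"][115:225,185:325],(560,440),interpolation=cv2.INTER_CUBIC)[:216]
c=cv2.resize(fs["scene"]["image"][130:190,140:280],(0,0),fx=2,fy=2)
out=np.zeros((600,800,3),np.uint8); out[:384,:512]=a; out[384:,:560]=b; out[:120,512:792]=c; cv2.imwrite("pics/w2.png",out)
togo(.4,.3,.3)
```

```text
t 7.68 pos [0.2889 0.2515 0.3956] yang 1.8707 tilt 0.02
units [-4.02  0.45  3.19]
```

View pics/w2.png

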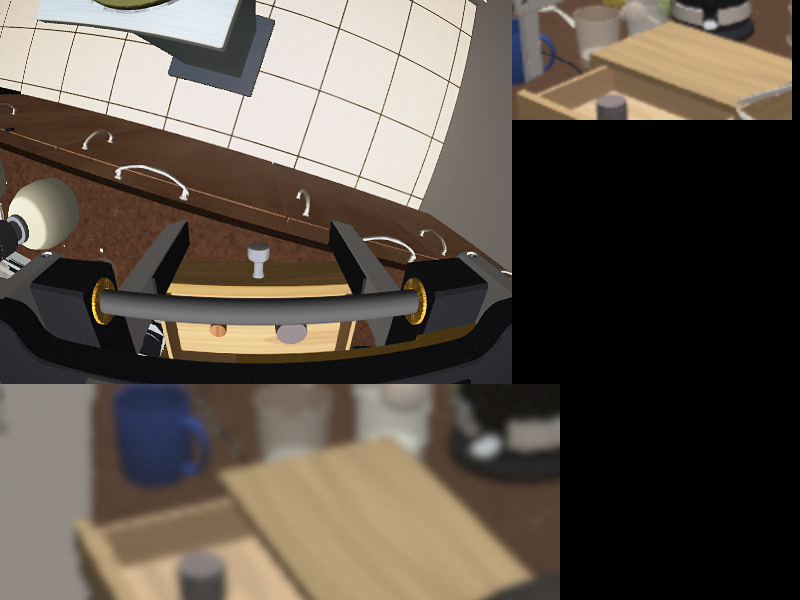

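The side view shows the cap top at about (202,562) in the picture, the scene view at (611,102), and the wrist view at (291,332). The cork is at (218,330) in the wrist view. So the cap is on the left (+y) side and the cork on the right.

Run:
```python
from h import *
import pickle
g=pickle.load(open("f2.pkl","rb")); S,D,W=g["scene"],g["side"],g["wrist"]
p,r=tri([ray(S,140+99/2-.25,130+102/2-.25),ray(D,185+202/4-.375,115+178/4-.375)]);print(p,r)
print(plane(W,291,332,.062), plane(W,218,330,.054))
# go above: keep orientation, TCP so that camera sees cap: camera offset
togo(p[0],p[1],.36)
```

```text
[0.48024212 0.36314519 0.05910735] [0.0009048184875542936, 0.0009048184875541976]
[0.47696911 0.35822947 0.062     ] [0.51108832 0.26140282 0.054     ]
t 7.68 pos [0.2889 0.2515 0.3956] yang 1.8707 tilt 0.02
units [-7.19  1.67  1.18]
```

Call:
carry_out:
  rows:
    - [[-0.6,0.14,0.1,0,0,0],[-0.6,0.14,0.1,0,0,0],[-0.6,0.14,0.1,0,0,0],[-0.6,0.14,0.1,0,0,0],[-0.6,0.14,0.1,0,0,0],[-0.6,0.14,0.1,0,0,0],[-0.6,0.14,0.1,0,0,0],[-0.6,0.14,0.1,0,0,0],[-0.6,0.14,0.1,0,0,0],[-0.6,0.14,0.1,0,0,0],[-0.6,0.14,0.1,0,0,0],[-0.6,0.14,0.1,0,0,0],[0,0,0,0,0,0],[0,0,0,0,0,0]]

```text
t: 8.85
ee_pos: [0.4804, 0.3634, 0.3582]
eef_rot: [-0.001, -0.149, 0.989, -0.0]
force: [0.0, 0.8, 0.4]
finger_gap: 0.0941
gripper_force: 0.0
```

Run:
```python
from h import *
import pickle
f=grab("wrist"); pickle.dump(f,open("w3.pkl","wb")); cv2.imwrite("pics/w3.png",f["image"])
togo(.478,.360,.224)
```

```text
t 8.9 pos [0.4799 0.3632 0.3587] yang 1.8707 tilt 0.09
units [ 0.09 -0.08  4.49]
```

View pics/w3.png

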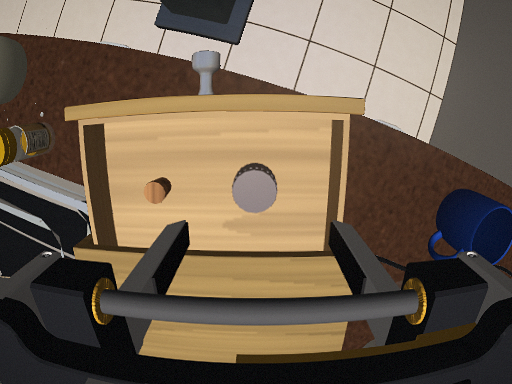

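The wrist view shows the cap's top disc centred at about (255,190), with radius 22 px. The cork stands at (156,191).

Run:
```python
from h import *
import pickle
f=pickle.load(open("w3.pkl","rb")); g=pickle.load(open("f2.pkl","rb"))
im=f["image"][155:225,225:285]; hsv=cv2.cvtColor(im,cv2.COLOR_BGR2HSV)
m=((hsv[...,1]<50)&(hsv[...,2]>110)).astype(np.uint8)
c=max(cv2.findContours(m,0,1)[0],key=cv2.contourArea); (x,y),(a,b),_=cv2.fitEllipse(c); x+=225;y+=155
print(x,y,a,b)
p,r=tri([ray(f,x,y),ray(g["scene"],140+99/2-.25,130+102/2-.25),ray(g["side"],185+202/4-.375,115+178/4-.375)]);print(p,r)
q=plane(f,x,y,.062);print(q, "diam",np.linalg.norm(plane(f,x+a/2,y,.062)-plane(f,x-a/2,y,.062)))
togo(q[0],q[1],.224)
```

```text
254.1010570526123 190.81121826171875 41.40924072265625 43.331329345703125
[0.47934871 0.36003264 0.06079897] [0.00047518600077049207, 0.0009851952546268412, 0.0013463274262613672]
[0.47868021 0.35961287 0.062     ] diam 0.03989880507094986
t 8.9 pos [0.4799 0.3632 0.3587] yang 1.8707 tilt 0.09
units [ 0.07 -0.1   4.49]
```

Call:
carry_out:
  rows:
    - [[0.05,-0.1,0.4,0,0,0],[0,0,0.5,0,0,0],[0,0,0.5,0,0,0],[0,0,0.5,0,0,0],[0,0,0.5,0,0,0],[0,0,0.5,0,0,0],[0,0,0.4,0,0,0],[0,0,0.4,0,0,0],[0,0,0.3,0,0,0],[0,0,0.3,0,0,0],[0,0,0.17,0,0,0],[0,0,0,0,0,0],[0,0,0,0,0,0]]

```text
t: 9.98
ee_pos: [0.4793, 0.3601, 0.2257]
eef_rot: [0.0, -0.15, 0.989, 0.0]
force: [-0.1, 0.9, -0.4]
finger_gap: 0.0935
gripper_force: 0.0
```

Call:
carry_out:
  rows:
    - [[0,0,0,0,0,0],[0,0,0,0,0,0],[0,0,0,0,0,0],[0,0,0,0,0,0],[0,0,0,0,0,0],[0,0,0,0,0,0],[0,0,0,0,0,0],[0,0,0,0,0,0],[0,0,0,0,0,0],[0,0,0,0,0,0],[0,0,0,0,0,0],[0,0,0,0,0,0]]
  jaw: 1
  grip_force: 35

```text
t: 10.98
ee_pos: [0.4792, 0.36, 0.2256]
eef_rot: [-0.0, -0.15, 0.989, -0.0]
force: [-0.2, 0.2, 0.3]
finger_gap: 0.0434
gripper_force: 35.0
```

Call:
carry_out:
  rows:
    - [[0,0,-0.1,0,0,0],[0,0,-0.3,0,0,0],[0,0,-0.5,0,0,0],[0,0,-0.6,0,0,0],[0,0,-0.6,0,0,0],[0,0,-0.6,0,0,0],[0,0,-0.6,0,0,0],[0,0,-0.6,0,0,0],[0,0,-0.6,0,0,0],[0,0,-0.6,0,0,0],[0,0,-0.6,0,0,0],[0,0,-0.4,0,0,0],[0.8,0,-0.2,0,0,0.1],[0.8,0,0,0,0,0.1],[0.8,0,0,0,0,0.1],[0,0,0,0,0,0.1],[0,0,0,0,0,0.1],[0,0,0,0,0,0.1],[0,0,0,0,0,0],[0,0,0,0,0,0]]

```text
t: 12.65
ee_pos: [0.4088, 0.3457, 0.4148]
eef_rot: [0.0, 0.148, 0.989, 0.0]
force: [-0.7, 0.1, 0.4]
finger_gap: 0.0433
gripper_force: 35.0
```

Run:
```python
from h import *
togo(.422,-.205,.40); s,R=tool(); print(s["finger_gap"],s["gripper_force"],s["joint_positions"].round(2))
```

```text
t 12.65 pos [0.4088 0.3457 0.4148] yang 1.2741 tilt 0.0
units [ -5.79 -17.43   0.49]
0.043292942916617734 35.00029324321076 [ 0.63  0.26  1.55 -0.    1.33 -0.64]
```

Call:
carry_out:
  rows:
    - [[-0.15,-0.45,0,0,0,0],[-0.31,-0.94,0,0,0,0],[-0.31,-0.94,0,0,0,0],[-0.31,-0.94,0,0,0,0],[-0.31,-0.94,0,0,0,0],[-0.31,-0.94,0,0,0,0],[-0.31,-0.94,0,0,0,0],[-0.31,-0.94,0,0,0,0],[-0.31,-0.94,0,0,0,0],[-0.31,-0.94,0,0,0,0],[-0.31,-0.94,0,0,0,0],[-0.31,-0.94,0,0,0,0],[-0.31,-0.94,0,0,0,0],[-0.31,-0.94,0,0,0,0],[-0.31,-0.94,0,0,0,0],[-0.31,-0.94,0,0,0,0],[-0.31,-0.94,0,0,0,0],[-0.31,-0.94,0,0,0,0],[-0.31,-0.94,0,0,0,0],[-0.05,-0.1,0,0,0,0]]

```text
t: 14.32
ee_pos: [0.4188, -0.2098, 0.4144]
eef_rot: [-0.0, 0.149, 0.989, -0.0]
force: [0.7, 1.4, -0.9]
finger_gap: 0.0436
gripper_force: 35.0
```

Call:
carry_out:
  rows:
    - [[0,0,0,0,0,0],[0,0,0,0,0,0],[0,0,0,0,0,0]]

```text
t: 14.57
ee_pos: [0.4195, -0.2054, 0.4146]
eef_rot: [0.0, 0.149, 0.989, 0.0]
force: [0.3, 0.0, -0.6]
finger_gap: 0.0436
gripper_force: 35.0
```

Run:
```python
from h import *
import pickle
fs={n:grab(n) for n in("scene","side","wrist")}; pickle.dump(fs,open("f4.pkl","wb"))
a=np.zeros((600,800,3),np.uint8)
a[:300,:400]=cv2.resize(fs["scene"]["image"][200:275,250:350],(400,300),interpolation=cv2.INTER_CUBIC)
a[:300,400:]=cv2.resize(fs["side"]["image"][210:285,170:270],(400,300),interpolation=cv2.INTER_CUBIC)
a[300:,:400]=cv2.resize(fs["wrist"]["image"],(400,300),interpolation=cv2.INTER_AREA)
a[300:,400:]=cv2.resize(fs["wrist"]["image"][180:330,160:360],(400,300))
cv2.imwrite("pics/p4.png",a); togo(.422,-.205,.40)
```

```text
t 14.72 pos [ 0.4197 -0.2054  0.4147] yang 1.2726 tilt 0.02
units [-0.07  0.03  0.49]
```

View pics/p4.png

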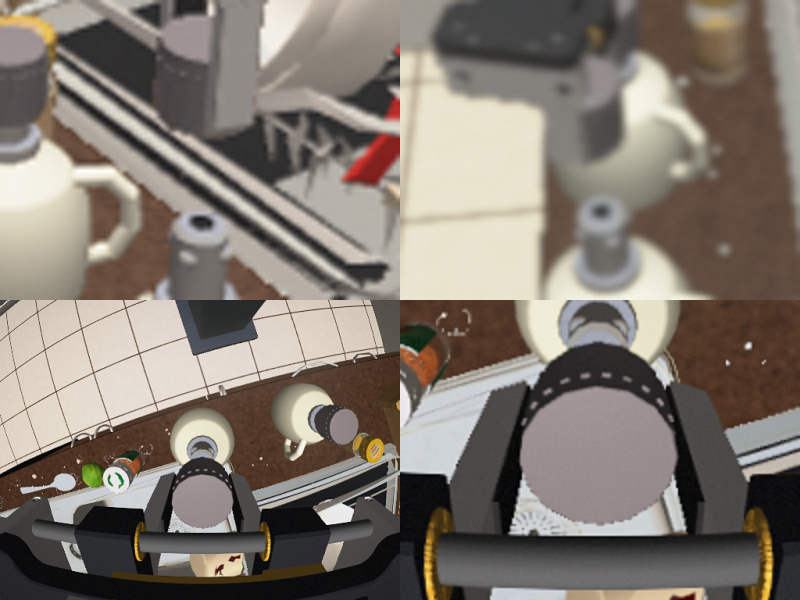

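The cap is held above the jug, and in the wrist view the neck column (598,315) and the cap (598,430) line up across the jaws. The neck's dark hole is at (201,221) in the scene crop and (601,203) in the side crop. I'll refine it from the hole blobs.

Run:
```python
from h import *
import pickle
g=pickle.load(open("f4.pkl","rb")); S,D,W=g["scene"],g["side"],g["wrist"]
def hole(f,u,v):
    x0,y0=u-5,v-4; a=cv2.cvtColor(f["image"],cv2.COLOR_BGR2GRAY)[y0:y0+9,x0:x0+11].astype(int); print(a)
    w=np.clip(105-a,0,None).astype(float); 
    n,l,st,c=cv2.connectedComponentsWithStats((w>0).astype(np.uint8)); k=l[4,5] or 1
    w=w*(l==k); yy,xx=np.mgrid[:9,:11]; r=(x0+(w*xx).sum()/w.sum(),y0+(w*yy).sum()/w.sum()); print(r); return r
a=hole(S,300,255); b=hole(D,220,260)
p,r=tri([ray(S,*a),ray(D,*b)]);print(p,r,plane(S,*a,.15),plane(D,*b,.15)); togo(p[0],p[1],.36)
```

```text
[[172 177 177 177 174 172 155 113  67  39  39]
 [164 174 179 179 179 178 177 174 124  72  48]
 [154 185 180 171 170 170 173 165 155 134  95]
 [175 191 140  71  44  43  67 123 169 184 163]
 [185 188 123  52  43  45  44  41 132 180 190]
 [181 187 153 104  63  52  64  64 141 181 191]
 [176 184 187 168 130 113 128 131 171 187 187]
 [173 178 183 186 186 187 188 187 187 186 185]
 [162 175 182 184 185 185 184 186 186 185 181]]
(np.float64(300.01337295690934), np.float64(254.97473997028231))
[[130 132 136 139 141 142 144 145 145 144 144]
 [126 129 133 136 138 140 141 141 140 140 140]
 [124 129 131 138 141 144 144 142 140 139 137]
 [123 130 140 148 152 153 153 150 148 143 138]
 [125 140 149 151 148 145 147 155 159 154 143]
 [133 150 148 133 118 109 119 141 159 161 149]
 [147 157 143 111  82  73  92 126 155 164 155]
 [154 161 146 115  87  80  97 130 158 166 158]
 [157 166 159 141 125 120 130 150 166 168 156]]
(np.float64(219.83193277310923), np.float64(262.42857142857144))
[ 0.4221149  -0.20670015  0.15127698] [0.0007894390361768748, 0.0007894390361767795] [ 0.42374787 -0.20421021  0.15      ] [ 0.42216046 -0.20661449  0.15      ]
t 14.72 pos [ 0.4197 -0.2054  0.4147] yang 1.2726 tilt 0.02
units [-0.09 -0.02  1.82]
```

Run:
```python
from h import *
import pickle
W=pickle.load(open("f4.pkl","rb"))["wrist"]
im=W["image"][190:300,200:320]; hsv=cv2.cvtColor(im,cv2.COLOR_BGR2HSV)
m=((hsv[...,1]<45)&(hsv[...,2]>115)&(hsv[...,2]<185)).astype(np.uint8); m=cv2.morphologyEx(m,cv2.MORPH_OPEN,np.ones((5,5)))
c=max(cv2.findContours(m,0,1)[0],key=cv2.contourArea); c=cv2.convexHull(c); (x,y),(a,b),_=cv2.fitEllipse(c); x+=200;y+=190; print(x,y,a,b,cv2.boundingRect(c))
q=plane(W,x,y,.4147-.1636); print(q, "diam",np.linalg.norm(plane(W,x+a/2,y,.251)-plane(W,x-a/2,y,.251)))
s,R=tool(); print("cap off in tool axes mm",1000*(R.T@(q-s["ee_pos"])))
print("need tool units", R.T@(np.array([.4225,-.206,q[2]])-q)/.03)
```

```text
258.53311920166016 257.5513610839844 68.4896469116211 77.8420181274414 (20, 34, 78, 68)
[ 0.41805706 -0.20341499  0.2511    ] diam 0.037328450282202115
cap off in tool axes mm [  2.23967845   1.39119893 163.62888388]
need tool units [-1.66875943e-01 -3.88610836e-02  5.20476215e-05]
```

Call:
carry_out:
  rows:
    - [[-0.12,-0.02,0,0,0,0],[0,0,0.2,0,0,0],[0,0,0.3,0,0,0],[0,0,0.3,0,0,0],[0,0,0.3,0,0,0],[0,0,0.3,0,0,0],[0,0,0.2,0,0,0],[0,0,0.1,0,0,0],[0,0,0.1,0,0,0],[0,0,0,0,0,0],[0,0,0,0,0,0]]
  grip_force: 50

```text
t: 15.63
ee_pos: [0.423, -0.2078, 0.3607]
eef_rot: [0.0, 0.149, 0.989, -0.0]
force: [-0.2, -0.1, -0.3]
finger_gap: 0.0432
gripper_force: 50.0
```

Call:
carry_out:
  rows:
    - [[0,0,0.05,0,0,0],[0,0,0.05,0,0,0],[0,0,0.05,0,0,0],[0,0,0.05,0,0,0],[0,0,0.05,0,0,0],[0,0,0.05,0,0,0],[0,0,0,0,0,0]]

```text
t: 16.22
ee_pos: [0.423, -0.2078, 0.3512]
eef_rot: [-0.0, 0.149, 0.989, 0.0]
force: [-0.4, 0.9, -0.3]
finger_gap: 0.043
gripper_force: 50.0
```

Call:
carry_out:
  rows:
    - [[0.02,0.04,0,0,0,0],[0,0,0.05,0,0,0],[0,0,0.05,0,0,0],[0,0,0.05,0,0,0],[0,0,0,0,0,0],[0,0,0,0,0,0]]

```text
t: 16.72
ee_pos: [0.4228, -0.2065, 0.347]
eef_rot: [-0.0, 0.149, 0.989, 0.0]
force: [0.1, -0.1, -0.3]
finger_gap: 0.0434
gripper_force: 50.0
```

Call:
carry_out:
  rows:
    - [[0,0,0.05,0,0,0],[0,0,0.05,0,0,0],[0,0,0.05,0,0,0],[0,0,0,0,0,0],[0,0,0,0,0,0]]

```text
t: 17.13
ee_pos: [0.4228, -0.2065, 0.3425]
eef_rot: [-0.0, 0.149, 0.989, 0.0]
force: [-0.1, 0.2, -0.4]
finger_gap: 0.0432
gripper_force: 50.0
```

Call:
carry_out:
  rows:
    - [[0,0,0.05,0,0,0],[0,0,0.05,0,0,0],[0,0,0.05,0,0,0],[0,0,0,0,0,0]]

```text
t: 17.47
ee_pos: [0.4229, -0.2066, 0.3386]
eef_rot: [0.001, 0.149, 0.989, -0.0]
force: [-0.9, 0.8, 4.7]
finger_gap: 0.0433
gripper_force: 50.0
```

Call:
carry_out:
  rows:
    - [[0,0,0.05,0,0,0],[0,0,0.05,0,0,0],[0,0,0,0,0,0]]

```text
t: 17.72
ee_pos: [0.4229, -0.2066, 0.3352]
eef_rot: [0.001, 0.149, 0.989, -0.0]
force: [2.1, -2.4, -0.6]
finger_gap: 0.0432
gripper_force: 50.0
```

Call:
carry_out:
  rows:
    - [[0,0,0.05,0,0,0],[0,0,0.05,0,0,0],[0,0,0,0,0,0]]

```text
t: 17.97
ee_pos: [0.4226, -0.2064, 0.3311]
eef_rot: [-0.001, 0.149, 0.989, 0.0]
force: [3.5, -1.8, -10.5]
finger_gap: 0.0431
gripper_force: 50.0
```

Call:
carry_out:
  rows:
    - [[0,0,0.04,0,0,0],[0,0,0.04,0,0,0],[0,0,0,0,0,0]]

```text
t: 18.22
ee_pos: [0.4228, -0.2064, 0.3294]
eef_rot: [-0.0, 0.149, 0.989, 0.0]
force: [0.2, -0.5, -0.0]
finger_gap: 0.0429
gripper_force: 50.0
```

Call:
carry_out:
  rows:
    - [[0,0,0.03,0,0,0],[0,0,0.03,0,0,0],[0,0,0,0,0,0],[0,0,0,0,0,0]]

```text
t: 18.55
ee_pos: [0.4228, -0.2065, 0.3279]
eef_rot: [0.0, 0.149, 0.989, -0.0]
force: [-0.4, 0.2, 0.1]
finger_gap: 0.0433
gripper_force: 50.0
```

Call:
carry_out:
  rows:
    - [[0,0,0.03,0,0,0],[0,0,0,0,0,0],[0,0,0,0,0,0]]

```text
t: 18.8
ee_pos: [0.4228, -0.2065, 0.3275]
eef_rot: [0.0, 0.149, 0.989, -0.0]
force: [-2.9, 1.2, 6.7]
finger_gap: 0.0433
gripper_force: 50.0
```

Call:
carry_out:
  rows:
    - [[0,0,0.03,0,0,0],[0,0,0,0,0,0],[0,0,0,0,0,0]]

```text
t: 19.05
ee_pos: [0.4228, -0.2065, 0.3274]
eef_rot: [0.0, 0.149, 0.989, -0.0]
force: [-6.4, 4.3, 18.0]
finger_gap: 0.0431
gripper_force: 50.0
```

It is seated at TCP z 0.3275, against 0.3276 expected. The force is 18 N, so I ease it to about 11 N.

Call:
carry_out:
  rows:
    - [[0,0,-0.02,0,0,0],[0,0,0,0,0,0],[0,0,0,0,0,0],[0,0,0,0,0,0],[0,0,0,0,0,0],[0,0,0,0,0,0],[0,0,0,0,0,0]]

```text
t: 19.63
ee_pos: [0.4228, -0.2065, 0.3275]
eef_rot: [0.0, 0.149, 0.989, -0.0]
force: [-4.1, 2.2, 9.1]
finger_gap: 0.0435
gripper_force: 50.0
```

Run:
```python
from h import *
g=grab("side"); h=grab("scene")
a=np.hstack([cv2.resize(h["image"][195:285,250:350],(400,360)),cv2.resize(g["image"][200:290,170:270],(400,360))]); cv2.imwrite("pics/p5.png",a)
for _ in range(2): s,R=tool(); print(s["t"],s["force"].round(2),s["ee_pos"].round(4))
```

```text
19.7333 [-3.79  1.77  9.39] [ 0.4228 -0.2065  0.3275]
19.7333 [-3.79  1.77  9.39] [ 0.4228 -0.2065  0.3275]
```

View pics/p5.png

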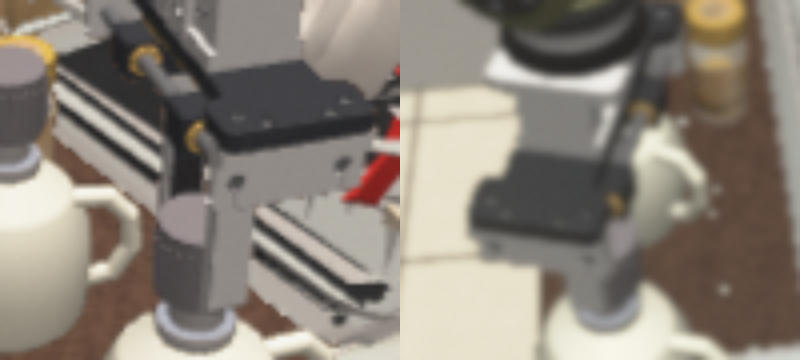

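The cap sits upright on the neck at (185,250), just above the collar as on the other jug, and the spice jar stands. I add a touch of pressure and hand in.

Call:
carry_out:
  rows:
    - [[0,0,0.006,0,0,0],[0,0,0,0,0,0],[0,0,0,0,0,0],[0,0,0,0,0,0],[0,0,0,0,0,0],[0,0,0,0,0,0]]

```text
t: 20.23
ee_pos: [0.4228, -0.2065, 0.3275]
eef_rot: [0.0, 0.149, 0.989, -0.0]
force: [-5.1, 2.8, 12.5]
finger_gap: 0.0431
gripper_force: 50.0
```

```bash
python3 -c "
from workcell import arm
s=arm.get_state(); print(s['force'],s['ee_pos']); print(arm.hand_in())"
```

```text
[-5.05983849  2.79880728 12.47301441] [ 0.42279449 -0.20647516  0.32746253]
the job is handed in; nothing more can be done
None
```

I handed the job in at about 20 s; no verdict came back: the cap is snapped home on the open jug and still gripped, pressed down with about 12 N, the cork was left in the drawer and the spice jar is standing.

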